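# Find the overfilled box by pressing the lids and slide it into the rework bay

### The arm

A 6-joint arm with a two-finger parallel gripper is mounted at the origin on a cart in front of the work surface, level with it; the furniture and walls round the work are solid. World frame = base frame: x ahead of the robot, y to its left, z up, the work surface at z = 0. Lengths are in mm, angles in degrees, forces in N, time in s.
With the tool pointing down it reaches from about 300 to 850 mm from the base axis. Payload 4.2 kg.
Tool frame: the origin (TCP) lies on the centre line of the jaws, within the pads' length; the fingertips stand 14 mm ahead of it and the grasp point (between the pads) lies 5 mm behind it (env.finger_overhang is the z of the fingertips in the tool frame, in mm); z points along the fingers, y is the line along which they close (so a half turn about z gives the same grasp; the last joint's range is limited). The gripper opens to 91 mm and grips with 3 to 60 N. Pads are 32 mm wide; open, the fingers measure 118 mm over their backs; the gripper's body (76 mm by 178 mm) begins 60 mm behind the grasp point.
Start: joints at [74.599, 18.312, 89.639, -0, 72.044, -1.146], TCP at [141.59, 557.31, 227.976] pointing down, gripper open.
Joint ranges: [-177.97, 177.97], [-48.28, 115.42], [12.27, 149.76], [-77.06, 257.06], [2.81, 150.46], [-146.56, 146.56]. Speed limits (degrees/s): [147.25, 147.25, 180, 180, 180, 180].

### API

Orientations are given as [roll, pitch, yaw] about the fixed x, y, z axes, in that order (R = Rz(yaw) Ry(pitch) Rx(roll)).
In Python, from workcell import sensors, viewer, env gives the robot as it stands. The module is installed in compiled form; this text tells all that it offers.
- The arm moves only by the tool step_arm, never from a script. Its argument "plan" is one flat list of numbers, 6 for each row, row after row: the shift along the tool's x, y, z in cm, then the turn, a rotation vector about the tool's x, y, z in rad. In form: [x, y, z, wx, wy, wz, x, y, z, wx, wy, wz, ...]. A call has 1 to 5 rows; each row shifts and turns the commanded pose from where the row before left it, along the tool's axes as they then stand; what a row does not reach is not made up. A row lasts 1/12 s, in which the tool goes at most 41.7 mm and 7.16 degrees, less where a joint would pass 70% of its speed; a pose out of reach is approached as far as the arm can. A call is refused whole if a number of a shift passes 4.17 or a number of a turn 0.125, either way. A call with a gripper value outside its range is refused whole. "hand" is the finger opening in cm, from 0 to 9.12, set as the call begins (left out, the last holds). The fingers move at their own pace and stop on an object; "newtons" is the grip in N (left out, the last holds). Time passes only in rows, so rows that do not move let the fingers close. It gives the time, the measured TCP pose, the force, the opening and the grip force at its end, in the units of the state.
- sensors.state(): the state, without advancing time (a new reading comes with each control period).
- viewer.grab_frame(name): name is "side" or "top" or "wrist"; returns a dict with "img" (480x640x3 uint8, red, green, blue), "fx", "fy", "cx", "cy" (pixels), "k1" (the pictures are not rectified: a ray, as slopes to the right and down, at radius r is drawn at 1 + k1 r^2 times it, then the intrinsics apply), "position" and "attitude" of the camera in the world. Camera axes: x right, y down, z forward; pixel columns grow to the right and rows downward; lengths in mm; the calibration is good to about 2 mm. A picture is of the moment at which its call begins. There is no depth.
- env.job_done(): hands the job in; it is judged then, once.
Trained networks look in a picture, given as the dict that the camera call returned (one of the last four; its "shot" number tells which), for a name from the list of things; names that differ only in an ending like _2 or _b are one class to them, and where a whole thing is asked for, a point or a joint stands for the part that bears it (a point fixed in the world has none). Each returns a list of dicts, best first, with "score" (0 to 1); they miss things now and then, are a little off and sometimes report something else, mostly with a low value. They report only what shows in the picture. A call takes as long as a camera call.
- viewer.boxes_of(name, picture): "location" ([column, row] in pixels, amid what is visible of it).
- viewer.pinpoint(name, picture): "location" ([column, row] in pixels: a listed point, or the origin of a listed thing).
The state is a dict: "time_s": time; "qpos": joint angles; "qvel": joint speeds; "effort": joint torques, N m; "ee_pos": TCP position; "ee_rot": TCP orientation; "force": force on the tool from outside, world axes, zero at the start; "torque": the same for the moment, N m; "gripper_width": finger opening in mm; "gripper_force": force on a finger pad.
Only numpy, scipy, OpenCV 4.12 (cv2) and the standard library are available. Lean on these libraries where they do the work, as an engineer would, in place of code of your own. Each camera call takes 0.05 s, during which the arm holds its last target. There are 200 camera calls.

### The job

One of the three round card boxes is overfilled. Press each lid gently straight down until you feel it stop: two go fully home, one stops short. Without picking it up, slide the box whose lid stops short along the bench into the three-sided plywood rework bay, right up against its back board, and leave the other two boxes standing where they are.

Things in the scene. Friction and masses are not known exactly. Their poses are not given: they have to be found in the camera images.
- tub_a: round two-piece card box, upright, 90 mm across the lid skirt, base 83 mm across and 47 mm high; grey card telescoping lid (30 mm skirt) with a round blank label; brown base. Origin: centre of its underside. Height in mm: 74 less the lid joint's travel (50 when home). 0.3 to 0.5 kg; slides on the bench under a few N. The three look alike; one, not known beforehand, is overfilled
- tub_b: round two-piece card box, upright, 90 mm across the lid skirt, base 83 mm across and 47 mm high; grey card telescoping lid (30 mm skirt) with a round blank label; brown base. Origin: centre of its underside. Height in mm: 74 less the lid joint's travel (50 when home). 0.3 to 0.5 kg; slides on the bench under a few N. The three look alike; one, not known beforehand, is overfilled
- tub_c: round two-piece card box, upright, 90 mm across the lid skirt, base 83 mm across and 47 mm high; grey card telescoping lid (30 mm skirt) with a round blank label; brown base. Origin: centre of its underside. Height in mm: 74 less the lid joint's travel (50 when home). 0.3 to 0.5 kg; slides on the bench under a few N. The three look alike; one, not known beforehand, is overfilled
- lid_a (a joint): how far the lid of tub_a is pressed down, m: 0 fully raised, 0.024 fully home; starts between 0 and 0.007. It stays where it is left; moving it takes about 5 N against its snug fit. On the overfilled box hidden contents stop it, a little springily (6 N per mm), from 0.012 on, never past 0.018, and it stays there; on the other two it stops hard at 0.024. 12 to 20 N tells a stop
- lid_b (a joint): how far the lid of tub_b is pressed down, m: 0 fully raised, 0.024 fully home; starts between 0 and 0.007. It stays where it is left; moving it takes about 5 N against its snug fit. On the overfilled box hidden contents stop it, a little springily (6 N per mm), from 0.012 on, never past 0.018, and it stays there; on the other two it stops hard at 0.024. 12 to 20 N tells a stop
- lid_c (a joint): how far the lid of tub_c is pressed down, m: 0 fully raised, 0.024 fully home; starts between 0 and 0.007. It stays where it is left; moving it takes about 5 N against its snug fit. On the overfilled box hidden contents stop it, a little springily (6 N per mm), from 0.012 on, never past 0.018, and it stays there; on the other two it stops hard at 0.024. 12 to 20 N tells a stop
- bay: plywood rework bay, fixed: two sides and a back, 40 mm high, 9 thick; no floor or front. Inside 112 mm wide, 75 deep. Origin: centre of the inside, on the bench. Its x points from the open mouth (x = -0.0375; rounded side ends to -0.042) to the back board (inner face x = +0.0375); side faces at y = +-0.056. Stands at the right, mouth to the left or left-away. Box home: centre at x = -0.0075

How it is judged (in metres and radians):
At the end, for the whole second after the job is handed in: One box stands in the bay, within 6 mm of the back board, its lid at its stop short of home (joint 0.0095 to 0.018). The other two lids are home within 2.5 mm (joint above 0.0215), their boxes within 30 mm of their starts. All three upright on the bench, at rest (((x of tub_a in the frame of bay between -0.0135 and 0.01 m and y of tub_a in the frame of bay between -0.02 and 0.02 m and value of joint lid_a between 0.0095 and 0.018 m and value of joint each of lid_b, lid_c above 0.0215 m and distance of each of tub_b, tub_c from where it was at the start of the episode below 0.03 m) or (x of tub_b in the frame of bay between -0.0135 and 0.01 m and y of tub_b in the frame of bay between -0.02 and 0.02 m and value of joint lid_b between 0.0095 and 0.018 m and value of joint each of lid_a, lid_c above 0.0215 m and distance of each of tub_a, tub_c from where it was at the start of the episode below 0.03 m) or (x of tub_c in the frame of bay between -0.0135 and 0.01 m and y of tub_c in the frame of bay between -0.02 and 0.02 m and value of joint lid_c between 0.0095 and 0.018 m and value of joint each of lid_a, lid_b above 0.0215 m and distance of each of tub_a, tub_b from where it was at the start of the episode below 0.03 m)) and angle between each of tub_a, tub_b, tub_c's own z axis and vertical below 0.08 rad and height (world z) of each of tub_a, tub_b, tub_c below 0.006 m and linear speed of each of tub_a, tub_b, tub_c below 0.01 m/s); the robot touches nothing.
It fails at once if a box was pressed or pushed by the gripper with more than 60 N (card crushed) (contact force between any of tub_a, tub_b, tub_c and the fingers above 60 N or contact force between any of tub_a, tub_b, tub_c and the arm above 60 N).
It fails at once if a box was picked up off the bench (underside over 25 mm high) (height (world z) of any of tub_a, tub_b, tub_c above 0.025 m).
It also fails if it takes over 72 s, if anything falls off the work surface, if the arm or the gripper's body presses on something with over 40 N, if the wrist force passes 120 N, or if a joint passes its speed limit or range.

## Working session

There is one attempt and no reset: what is moved stays moved. The work goes in short steps, Python scripts to look and compute and a tool call to move; the robot and the scene stay as the last step left them, time stands still between calls to the robot, and variables do not carry over. Pictures are saved under pics/ and viewed, at most 10 in all, crops included, and the job is handed in when it is done.

Besides the shell and the picture viewer there is one more tool, called after ">>>" by a JSON object that holds its "method" and its "body". step_arm: Moves the arm, as the interface text tells. Its arguments: {"type":"object","properties":{"plan":{"type":"array","items":{"type":"number"}},"hand":{"type":"number"},"newtons":{"type":"number"}},"required":["plan"]}

```bash
mkdir -p pics
cat > h.py <<'E'
import numpy as np, cv2
from scipy.spatial.transform import Rotation as R
from workcell import sensors, viewer, env
def K(p): return np.array([[p['fx'],0,p['cx']],[0,p['fy'],p['cy']],[0,0,1.]])
def rot(p):
    a=np.array(p['attitude'],float)
    return a if a.shape==(3,3) else R.from_euler('xyz',a,degrees=True).as_matrix()
def toworld(p,uv,z):
    d=np.array([p['k1'],0,0,0],float)
    n=cv2.undistortPoints(np.array(uv,float).reshape(-1,1,2),K(p),d)[:,0]
    r=np.c_[n,np.ones(len(n))]@rot(p).T; c=np.array(p['position'],float)
    return c+r*((z-c[2])/r[:,2])[:,None]
def topix(p,X):
    d=np.array([p['k1'],0,0,0],float)
    Rm=rot(p).T; t=-Rm@np.array(p['position'],float)
    return cv2.projectPoints(np.array(X,float).reshape(-1,1,3),cv2.Rodrigues(Rm)[0],t,K(p),d)[0][:,0]
E
python3 - <<'E'
from h import *
np.set_printoptions(precision=1,suppress=True)
ims=[]
for n in ['top','side']:
    p=viewer.grab_frame(n); print(n,p['position'],p['attitude'],p['fx'],p['k1'],p['shot'])
    cv2.imwrite(f'pics/{n}0.png',p['img'][:,:,::-1])
    for t in ['tub_a','lid_a','bay']:
        for f in (viewer.boxes_of,viewer.pinpoint):
            for o in f(t,p):
                print(t,f.__name__,np.array(o['location']),round(o['score'],2),toworld(p,[o['location']],0)[0][:2],toworld(p,[o['location']],70)[0][:2])
print(sensors.state()); print(env.finger_overhang)
E
```

```text
top [382.9  71.7 923.5] [-173.1    0.6  -89.7] 479.1700126417786 -0.10544981369375511 1
tub_a call [198.6 258.4] 0.92 [452.3 319.3] [447.  300.5]
tub_a call [279.2 270.1] 0.9 [430.5 161.1] [426.9 154.4]
tub_a call [350.7 261.1] 0.65 [448.5  23.2] [443.5  26.9]
tub_a call [350.1 261.5] 0.96 [447.7  24.4] [442.8  28. ]
tub_a call [208.  262.2] 0.67 [445.  300.4] [440.3 283.1]
tub_a call [281.1 269.2] 0.64 [432.3 157.5] [428.6 151. ]
lid_a call [348.1 260.3] 0.75 [450.1  28.3] [445.   31.5]
lid_a call [197.9 261.9] 0.72 [445.5 320.4] [440.7 301.6]
lid_a call [282.9 270.6] 0.6 [429.6 154. ] [426.1 147.7]Traceback (most recent call last):
  File "<stdin>", line 9, in <module>
ValueError: it knows: bay, tub
```

View pics/top0.png

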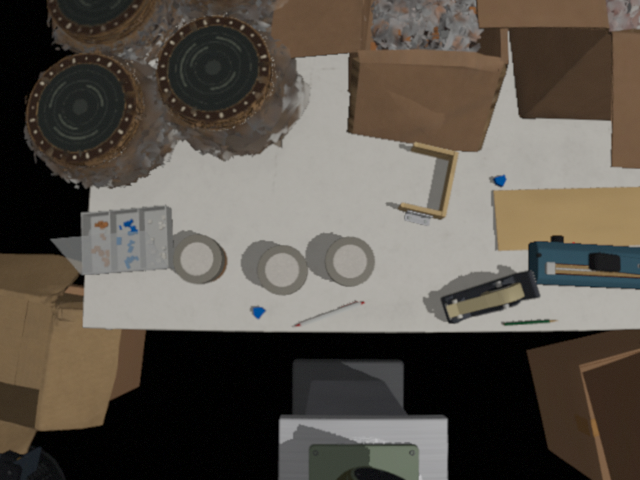

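Run:
```python
from h import *
np.set_printoptions(precision=1,suppress=True)
p=viewer.grab_frame('side'); print(p['position'],p['attitude'],p['fx'])
cv2.imwrite('pics/side0.png',p['img'][:,:,::-1])
for f in (viewer.boxes_of,viewer.pinpoint):
  for t,z in (('tub_a',0),('bay',0)):
    for o in f(t,p): print('side',t,np.array(o['location']),round(o['score'],2),toworld(p,[o['location']],z)[0][:2])
p=viewer.grab_frame('top')
for o in viewer.pinpoint('bay',p): print('bay',o['location'],o['score'],toworld(p,[o['location']],0)[0][:2])
g=cv2.cvtColor(p['img'],cv2.COLOR_RGB2GRAY)
c=cv2.HoughCircles(cv2.resize(g[220:310,160:390],None,fx=3,fy=3,interpolation=3),cv2.HOUGH_GRADIENT_ALT,1.5,60,param1=100,param2=0.6,minRadius=40,maxRadius=90)
if c is not None:
  for x,y,r in c.reshape(-1,3): 
    u=[(x+1)/3+160-.33,(y+1)/3+220-.33]; print('circ',np.array(u),r/3,toworld(p,[u],70)[0])
a=cv2.resize(p['img'][130:230,390:470],None,fx=6,fy=6,interpolation=2)
b=cv2.resize(p['img'][225:305,165:385],None,fx=3.6,fy=3.6,interpolation=2)
cv2.imwrite('pics/bay.png',a[:,:,::-1]);
print(sensors.state()); print(env.finger_overhang)
```

```text
[ 268.9 -761.1  484. ] [-115.9   -0.2  -14.1] 556.7489452906779
side tub_a [303.3 265.6] 0.9 [456.7  95.3]
side tub_a [270.8 197.8] 0.72 [454.4 430.3]
side tub_a [278.  228.3] 0.7 [440.8 261.7]
side bay [452.8 321.4] 0.67 [ 639.2 -129.7]
side tub_a [273.6 220.5] 0.69 [438.7 302.3]
side tub_a [302.1 285.3] 0.58 [439.7  28.8]
side tub_a [281.5 253.1] 0.57 [427.5 152.1]
side bay [431.1 321.6] 0.88 [ 606.8 -122.1]
circ [350.  260.5] 16.713371 [444.6  28.2  70. ]
{'time_s': 0.55, 'qpos': array([74.6, 18.3, 89.6, -0. , 72. , -1.1]), 'qvel': array([ 0.1,  0. , -0. ,  0. , -0.2, -0.1]), 'effort': array([  0. , -41.2, -23.2,   0.1,   0. ,  -0. ]), 'ee_pos': array([141.6, 557.3, 228. ]), 'ee_rot': array([180. ,   0. , 165.7]), 'force': array([0.7, 0.1, 0.7]), 'torque': array([ 0., -0.,  0.]), 'gripper_force': 0.0, 'gripper_width': 91.47536422812213}
14.0
```

View pics/bay.png

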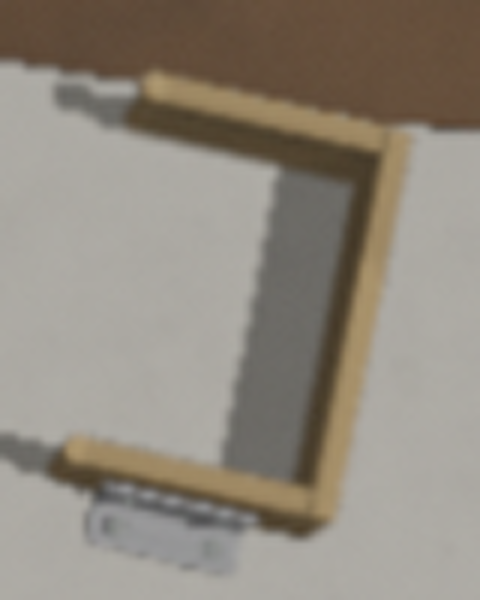

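View pics/side0.png

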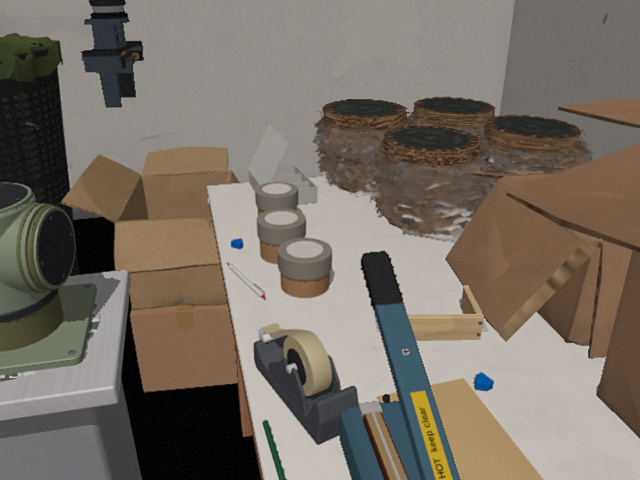

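The top view shows the three lids in a row at pixels (198,258), (282,269) and (349,261). The bay is at about (430,180), with its mouth left-away and a carton flap along its far side. The side view confirms this, with bay boards at (445,325). I'll fit the bay pose and locate the flap next.

Run:
```python
from h import *
from scipy.optimize import least_squares
np.set_printoptions(precision=1,suppress=True)
p=viewer.grab_frame('top'); s=viewer.grab_frame('side')
uv=np.array([[405,130],[330,515],[150,80],[68,447],[385,150],[307,492]])/6+[390,130]-.4
B=np.array([[46.5,65],[46.5,-65],[-42,60.5],[-42,-60.5],[37.5,56],[37.5,-56]])
W=toworld(p,uv,40)[:,:2]; print(W)
def f(q):
    c,sn=np.cos(q[2]),np.sin(q[2]); return (B@np.array([[c,sn],[-sn,c]])+q[:2]-W).ravel()
best=min((least_squares(f,[607,-122,a]) for a in (-1.8,-1.3,1.8)),key=lambda r:r.cost)
print('bay',best.x[:2],np.degrees(best.x[2]),best.fun)
def tri(a,b):
    def g(X): return np.r_[topix(p,X)[0]-a,topix(s,X)[0]-b]
    r=least_squares(g,[600,0,50]); return r.x,r.fun
for a,b in [((348,132),(446,258)),((483,151),(508,337)),((508,58),(592,240)),((350,55),(512,180))]: print('flap',*tri(a,b))
# tub fit: lid top ellipse centre via gray threshold
```

```text
[[ 656.8 -179.8]
 [ 531.9 -151.4]
 [ 672.4  -98. ]
 [ 553.   -69.3]
 [ 650.1 -173. ]
 [ 539.2 -144.3]]
bay [ 603.8 -122.4] -103.37508156997625 [-0.5 -2.9 -2.1 -1.2 -0.   2.5  1.6  1.8 -0.5  1.2  1.5 -1.6]
flap [701.1  28.4  19.3] [ 0.1 -0.2 -0.2  0.1]
flap [ 662.7 -232.7   38.9] [ 0.8 -2.1 -1.5  0.5]
flap [ 770.8 -231.5  174.7] [-3.   5.8  4.4 -2.1]
flap [800.9  27.5 155.1] [ 1.9 -4.7 -4.6  1.8]
```

>>> {"method": "step_arm", "body": {"plan": [-4,0,0,0,0,0,-4,-2,0,0,0,0,-4,-4,0,0,0,0,-4,-4,0,0,0,0,-4,-4,0,0,0,0], "hand": 0}}

```text
time_s: 1.07
ee_pos: [276.6, 411.2, 227.9]
ee_rot: [180.0, 0.0, 165.8]
force: [0.9, -0.1, -0.3]
gripper_width: 60.8
gripper_force: 0.0
```

>>> {"method": "step_arm", "body": {"plan": [-3.6,-1.3,1.5,0,0,0,-3.6,-1.3,1.5,0,0,0,-3.6,-1.3,1.5,0,0,0,-3.6,-1.3,1.5,0,0,0,-3.6,-1.3,1.5,0,0,0]}}

```text
time_s: 1.48
ee_pos: [435.7, 304.2, 152.6]
ee_rot: [179.9, 0.0, 165.7]
force: [1.4, 1.5, 0.1]
gripper_width: 27.0
gripper_force: 0.0
```

>>> {"method": "step_arm", "body": {"plan": [-0.8,0,2,0,0,0,0,0,2,0,0,0,0,0,1,0,0,0,0,0,0.5,0,0,0,0,0,0,0,0,0]}}

```text
time_s: 1.9
ee_pos: [441.3, 303.5, 97.2]
ee_rot: [-179.9, -0.1, 165.8]
force: [-0.9, -0.4, 0.8]
gripper_width: 0.4
gripper_force: 0.0
```

>>> {"method": "step_arm", "body": {"plan": [0,0,0.5,0,0,0,0,0,0.4,0,0,0,0,0,0.4,0,0,0,0,0,0.3,0,0,0,0,0,0.3,0,0,0]}}

```text
time_s: 2.32
ee_pos: [442.2, 304.1, 79.6]
ee_rot: [179.9, 0.0, 165.8]
force: [-1.4, 0.5, 4.3]
gripper_width: -0.0
gripper_force: 2.5
```

>>> {"method": "step_arm", "body": {"plan": [0,0,0.1,0,0,0,0,0,0.1,0,0,0,0,0,0.1,0,0,0,0,0,0.1,0,0,0,0,0,0,0,0,0]}}

```text
time_s: 2.73
ee_pos: [442.2, 304.0, 75.0]
ee_rot: [179.9, 0.0, 165.7]
force: [-0.8, 1.5, 3.4]
gripper_width: 0.4
gripper_force: 1.4
```

>>> {"method": "step_arm", "body": {"plan": [0,0,0.1,0,0,0,0,0,0.1,0,0,0,0,0,0,0,0,0]}}

```text
time_s: 2.98
ee_pos: [442.3, 303.7, 72.9]
ee_rot: [180.0, 0.0, 165.7]
force: [-0.2, 2.5, 3.5]
gripper_width: 0.3
gripper_force: 1.9
```

>>> {"method": "step_arm", "body": {"plan": [0,0,0.1,0,0,0,0,0,0.1,0,0,0,0,0,0.1,0,0,0,0,0,0.1,0,0,0,0,0,0.1,0,0,0]}}

```text
time_s: 3.4
ee_pos: [442.3, 303.7, 67.9]
ee_rot: [180.0, 0.0, 165.7]
force: [-0.5, 4.6, 4.5]
gripper_width: 0.7
gripper_force: 2.3
```

>>> {"method": "step_arm", "body": {"plan": [0,0,0.1,0,0,0,0,0,0.1,0,0,0,0,0,0.1,0,0,0,0,0,0.05,0,0,0,0,0,0,0,0,0]}}

```text
time_s: 3.82
ee_pos: [442.2, 303.3, 64.3]
ee_rot: [-180.0, 0.0, 165.8]
force: [1.4, 2.4, 4.2]
gripper_width: 0.3
gripper_force: 2.2
```

>>> {"method": "step_arm", "body": {"plan": [0,0,0.05,0,0,0,0,0,0.05,0,0,0,0,0,0.05,0,0,0,0,0,0,0,0,0]}}

```text
time_s: 4.15
ee_pos: [442.2, 303.3, 64.2]
ee_rot: [180.0, 0.0, 165.8]
force: [-0.6, 2.6, 13.1]
gripper_width: 0.3
gripper_force: 6.5
```

>>> {"method": "step_arm", "body": {"plan": [0,0,-4,0,0,0,-0.5,-3.6,0,0,0,0,-0.6,-3.7,0,0,0,0,-0.7,-3.7,0,0,0,0,-0.65,-3.7,0,0,0,0]}}

```text
time_s: 4.57
ee_pos: [427.2, 152.3, 101.9]
ee_rot: [-179.8, -0.2, 165.9]
force: [0.7, -1.2, 0.2]
gripper_width: 0.4
gripper_force: 0.0
```

>>> {"method": "step_arm", "body": {"plan": [0,0,0.4,0,0,0,0,0,0.8,0,0,0,0,0,0.5,0,0,0,0,0,0.4,0,0,0,0,0,0.3,0,0,0]}}

```text
time_s: 4.98
ee_pos: [429.1, 155.4, 78.2]
ee_rot: [-179.9, -0.1, 165.9]
force: [0.4, -2.7, 5.0]
gripper_width: 0.3
gripper_force: 2.4
```

Tip at 64 mm; stepping to 60.

>>> {"method": "step_arm", "body": {"plan": [0,0,0.1,0,0,0,0,0,0.1,0,0,0,0,0,0.1,0,0,0,0,0,0.1,0,0,0,0,0,0,0,0,0]}}

```text
time_s: 5.4
ee_pos: [429.2, 155.6, 75.1]
ee_rot: [180.0, -0.0, 165.8]
force: [-2.1, -1.5, 5.7]
gripper_width: 0.5
gripper_force: 2.8
```

>>> {"method": "step_arm", "body": {"plan": [0,0,0.1,0,0,0,0,0,0,0,0,0]}}

```text
time_s: 5.57
ee_pos: [429.2, 155.6, 74.5]
ee_rot: [180.0, -0.0, 165.8]
force: [-3.2, -0.9, 9.3]
gripper_width: 0.3
gripper_force: 4.6
```

>>> {"method": "step_arm", "body": {"plan": [0,0,0.1,0,0,0,0,0,0.05,0,0,0,0,0,0,0,0,0]}}

```text
time_s: 5.82
ee_pos: [429.2, 155.6, 73.7]
ee_rot: [180.0, -0.0, 165.8]
force: [-4.6, -2.9, 16.9]
gripper_width: 0.6
gripper_force: 7.9
```

>>> {"method": "step_arm", "body": {"plan": [0,0,-3.5,0,0,0,-1.1,-3,0,0,0,0,-1.2,-3,0,0,0,0,-1.1,-3,0,0,0,0,-1.15,-3.05,0,0,0,0]}}

```text
time_s: 6.23
ee_pos: [444.5, 26.7, 107.5]
ee_rot: [179.9, 0.1, 165.8]
force: [0.0, -0.4, 0.2]
gripper_width: 0.2
gripper_force: 0.0
```

>>> {"method": "step_arm", "body": {"plan": [0,0,0.8,0,0,0,0,0,0.8,0,0,0,0,0,0.6,0,0,0,0,0,0.4,0,0,0,0,0,0.3,0,0,0]}}

```text
time_s: 6.65
ee_pos: [443.5, 27.9, 77.9]
ee_rot: [-180.0, -0.1, 165.9]
force: [-1.6, -1.7, 5.3]
gripper_width: 0.3
gripper_force: 2.4
```

>>> {"method": "step_arm", "body": {"plan": [0,0,0.2,0,0,0,0,0,0.2,0,0,0,0,0,0.1,0,0,0,0,0,0.1,0,0,0,0,0,0,0,0,0]}}

```text
time_s: 7.07
ee_pos: [444.0, 27.4, 72.3]
ee_rot: [180.0, 0.0, 165.8]
force: [-0.2, 0.4, 0.2]
gripper_width: 0.4
gripper_force: 0.0
```

>>> {"method": "step_arm", "body": {"plan": [0,0,0.1,0,0,0,0,0,0.1,0,0,0,0,0,0.1,0,0,0,0,0,0.1,0,0,0,0,0,0.1,0,0,0]}}

```text
time_s: 7.48
ee_pos: [444.3, 27.2, 67.5]
ee_rot: [180.0, 0.0, 165.7]
force: [-2.0, 3.0, 4.3]
gripper_width: 0.4
gripper_force: 2.3
```

>>> {"method": "step_arm", "body": {"plan": [0,0,0.1,0,0,0,0,0,0.1,0,0,0,0,0,0.1,0,0,0,0,0,0.1,0,0,0,0,0,0,0,0,0]}}

```text
time_s: 7.9
ee_pos: [444.3, 27.1, 64.2]
ee_rot: [180.0, 0.0, 165.7]
force: [-2.6, 2.5, 11.4]
gripper_width: 0.5
gripper_force: 5.9
```

>>> {"method": "step_arm", "body": {"plan": [0,0,-4.1,0,0,0,0,0,-2,0,0,0.1,2.1,2.7,0,0,0,0.113,2.1,2.7,0,0,0,0,2.1,2.7,0,0,0,0], "hand": 5.6, "newtons": 20}}

```text
time_s: 8.32
ee_pos: [420.2, 125.7, 124.5]
ee_rot: [-180.0, 0.1, 153.6]
force: [0.9, -0.4, -0.7]
gripper_width: 30.8
gripper_force: 0.0
```

```bash
cat >> h.py <<'E'
def tubs(names=('top','side')):
    for n in names:
        p=viewer.grab_frame(n)
        for o in viewer.pinpoint('tub_a',p): print(n,'pin',round(o['score'],2),toworld(p,[o['location']],0)[0][:2].round(1))
        for o in viewer.boxes_of('tub_a',p): print(n,'box@60',round(o['score'],2),toworld(p,[o['location']],60)[0][:2].round(1))
    return p
def move(tx,ty,tz,yaw=None):
    s=sensors.state(); q=R.from_euler('xyz',s['ee_rot'],degrees=True)
    print('pose',s['ee_pos'].round(1),s['ee_rot'].round(1),'tool shift cm',(q.inv().apply(np.array([tx,ty,tz])-s['ee_pos'])/10).round(2), 'yaw rad tool', None if yaw is None else round(np.radians(s['ee_rot'][2]-yaw),3))
E
python3 - <<'E'
from h import *
tubs(); move(374,183,34,153.5)
E
```

```text
top pin 0.78 [445.4 303.2]
top pin 0.65 [447.6  23. ]
top box@60 0.94 [451.5  19.7]
top box@60 0.91 [442.  315.8]
side pin 0.85 [425.1 151.1]
side pin 0.68 [436.2 299.2]
side pin 0.6 [442.4  33.2]
side box@60 0.94 [420.5 219.5]
side box@60 0.86 [418. 111.]
side box@60 0.58 [429.7 -26.7]
pose [420.2 124.7 124. ] [-179.9    0.   153.7] tool shift cm [6.72 3.19 9.  ] yaw rad tool 0.004
```

>>> {"method": "step_arm", "body": {"plan": [3.4,1.6,0,0,0,0,3.4,1.6,0,0,0,0,0,0,2,0,0,0,0,0,3,0,0,0,0,0,3,0,0,0]}}

```text
time_s: 9.03
ee_pos: [374.4, 184.2, 44.3]
ee_rot: [179.8, 0.2, 153.7]
force: [1.0, 0.3, -0.6]
gripper_width: 56.3
gripper_force: 0.0
```

>>> {"method": "step_arm", "body": {"plan": [0,0,1,0,0,0,0,0,0,0,0,0]}}

```text
time_s: 9.2
ee_pos: [371.8, 182.5, 32.1]
ee_rot: [-179.7, -0.2, 153.6]
force: [-1.2, 0.2, -0.6]
gripper_width: 55.7
gripper_force: 0.0
```

Run:
```python
from h import *
p=viewer.grab_frame('top'); cv2.imwrite('pics/t1.png',cv2.resize(p['img'][100:340,150:470],None,fx=2.5,fy=2.5)[:,:,::-1])
print(sensors.state()['ee_pos'],sensors.state()['force'],sensors.state()['gripper_width'])
```

```text
[372.94205841 183.14083614  33.4397358 ] [-0.32968295  0.56828941  0.39722833] 55.90706481156755
```

View pics/t1.png

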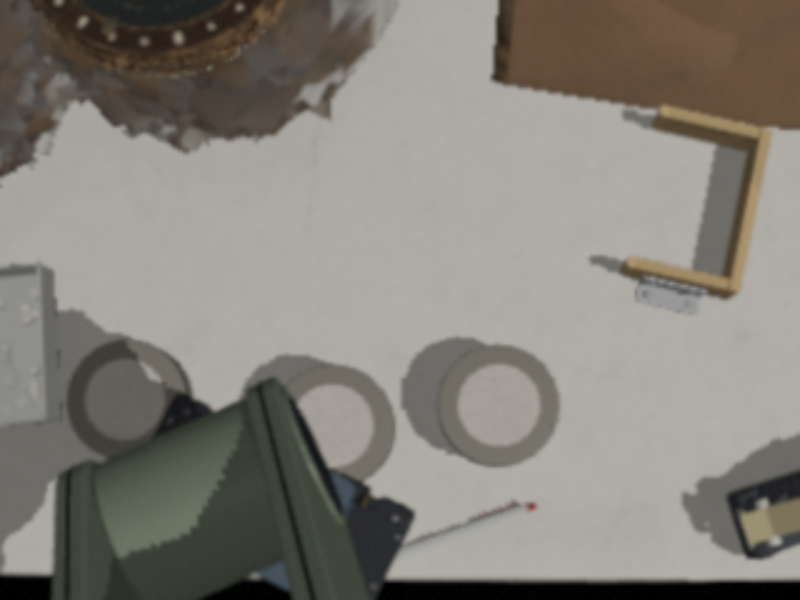

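B is clear of the others, and the open jaws stand behind it. I'll start the push along tool −x.

>>> {"method": "step_arm", "body": {"plan": [-0.4,0,0,0,0,0,-0.4,0,0,0,0,0,-0.4,0,0,0,0,0,-0.6,0,0,0,0,0,-0.9,0,0,0,0,0]}}

```text
time_s: 9.67
ee_pos: [396.1, 171.9, 34.9]
ee_rot: [-179.9, -0.2, 153.7]
force: [-5.9, 0.4, 4.9]
gripper_width: 56.2
gripper_force: 3.0
```

>>> {"method": "step_arm", "body": {"plan": [-1.2,0,0,0,0,0,-1.2,0,0,0,0,0,-1.2,0,0,0,0,0,-1.2,0,0,0,0,0,-1.2,0,0,0,0,0]}}

```text
time_s: 10.08
ee_pos: [452.0, 145.6, 34.7]
ee_rot: [-180.0, -0.0, 153.7]
force: [-4.7, 1.8, 4.8]
gripper_width: 56.0
gripper_force: 2.9
```

>>> {"method": "step_arm", "body": {"plan": [-1.2,0,0,0,0,0,-1.2,0,0,0,0,0,-1.2,0,0,0,0,0,-1.2,0,0,0,0,0,-1,0,0,0,0,0]}}

```text
time_s: 10.5
ee_pos: [504.1, 119.8, 34.7]
ee_rot: [180.0, -0.0, 153.7]
force: [-4.6, 3.0, 4.3]
gripper_width: 56.1
gripper_force: 2.9
```

Run:
```python
from h import *
tubs(); move(594.4,72.7,34,153.5); print(sensors.state()['force'])
```

```text
top pin 0.87 [446.6  29.2]
top pin 0.66 [445.1 308.7]
top box@60 0.72 [447.8  -2.2]
top box@60 0.69 [443.1 294.9]
side pin 0.81 [559.   99.5]
side pin 0.69 [447.3  33.4]
side box@60 0.92 [424.6 -31. ]
side box@60 0.68 [535.2  55.8]
side box@60 0.63 [427.6 228.9]
pose [503.6 120.2  34.4] [180.    0.  153.7] tool shift cm [-10.24  -0.24   0.05] yaw rad tool 0.004
[-0.29241802 -0.48708862 -0.05625425]
```

>>> {"method": "step_arm", "body": {"plan": [-0.6,0,0,0,0,0,-1.2,0,0,0,0,0,-1.2,0,0,0,0,0,-1.2,0,0,0,0,0,-1.2,0,0,0,0,0]}}

```text
time_s: 11.22
ee_pos: [552.7, 95.8, 34.3]
ee_rot: [-180.0, -0.0, 153.7]
force: [-1.9, 1.6, 0.1]
gripper_width: 56.1
gripper_force: 1.3
```

>>> {"method": "step_arm", "body": {"plan": [-1.2,0,0,0,0,0,-1.2,0,0,0,0,0,-1.2,0,0,0,0,0,-0.8,0,0,0,0,0,-0.5,0,0,0,0,0]}}

```text
time_s: 11.63
ee_pos: [597.0, 74.0, 34.3]
ee_rot: [180.0, 0.0, 153.7]
force: [-2.7, 1.8, 0.2]
gripper_width: 56.1
gripper_force: 1.3
```

>>> {"method": "step_arm", "body": {"plan": [0,0,0,0,0,0,1.2,0,0,0,0,0,0,0,0,0,0,0]}}

```text
time_s: 11.88
ee_pos: [582.6, 80.7, 34.3]
ee_rot: [-180.0, -0.1, 153.7]
force: [-0.4, 0.3, 0.0]
gripper_width: 55.9
gripper_force: 0.0
```

Run:
```python
from h import *
p=tubs(); move(594.4,72.7,34,153.5); print(sensors.state()['force'])
t=viewer.grab_frame('top')
im=np.hstack([cv2.resize(t['img'][80:280,200:470],(400,296)),cv2.resize(p['img'][130:430,200:600],(400,296))])
cv2.imwrite('pics/t2.png',im[:,:,::-1])
```

```text
top pin 0.57 [453.6 299.1]
top box@60 0.94 [446.5 300.4]
top box@60 0.27 [ 569.4 -141.4]
side pin 0.93 [445.6  29.1]
side pin 0.78 [655.6  49.3]
side pin 0.64 [438.5 309.8]
side box@60 0.87 [425.  231.1]
side box@60 0.8 [621.7  -2.5]
side box@60 0.59 [427.  -26.1]
pose [585.   80.2  34.7] [180.    0.  153.7] tool shift cm [-1.18 -0.25  0.07] yaw rad tool 0.004
[ 0.1376047  -0.30778279 -0.05971859]
```

View pics/t2.png

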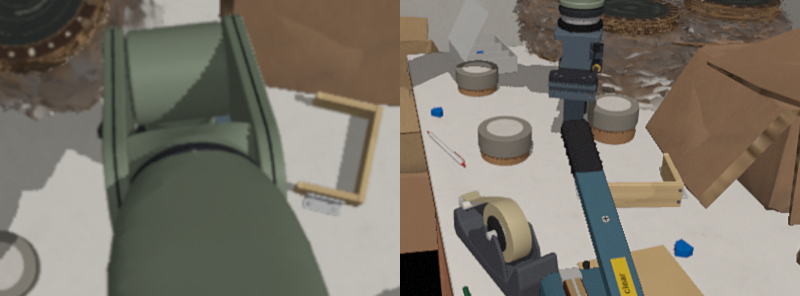

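Run:
```python
from h import *
np.set_printoptions(precision=0,suppress=True)
t=viewer.grab_frame('top'); s=viewer.grab_frame('side')
for u in [(308,104),(282,146),(305,60)]: print('top',u,[toworld(t,[u],z)[0] for z in (0,50,100,150)])
for u in [(440,238),(478,205),(482,150),(385,215)]: print('side',u,[toworld(s,[u],z)[0] for z in (0,50,100,150)])
for y in (110,):
  for X in [(756,126,90),(740,100,90),(739,109,0)]: print(X,topix(t,[X])[0],topix(s,[X])[0])
cv2.imwrite('pics/s3.png',cv2.resize(s['img'][60:360,300:600],(600,600))[:,:,::-1])
```

```text
top (308, 104) [array([767., 108.,   0.]), array([746., 106.,  50.]), array([725., 104., 100.]), array([704., 102., 150.])]
top (282, 146) [array([678., 160.,   0.]), array([662., 155.,  50.]), array([646., 150., 100.]), array([630., 145., 150.])]
top (305, 60) [array([863., 116.,   0.]), array([837., 113.,  50.]), array([811., 111., 100.]), array([785., 108., 150.])]
side (440, 238) [array([745., 142.,   0.]), array([696.,  48.,  50.]), array([647., -45., 100.]), array([ 598., -138.,  150.])]
side (478, 205) [array([904., 279.,   0.]), array([838., 171.,  50.]), array([773.,  64., 100.]), array([707., -43., 150.])]
side (482, 150) [array([1125.,  660.,    0.]), array([1036.,  513.,   50.]), array([948., 366., 100.]), array([859., 220., 150.])]
side (385, 215) [array([678., 275.,   0.]), array([636., 168.,  50.]), array([593.,  61., 100.]), array([551., -46., 150.])]
(756, 126, 90) [297.  90.] [453. 198.]
(740, 100, 90) [311.  98.] [452. 204.]
(739, 109, 0) [308. 117.] [444. 246.]
```

View pics/s3.png

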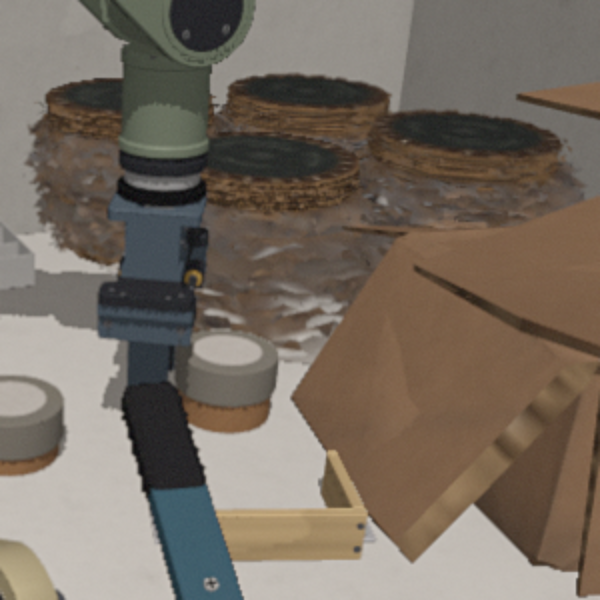

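The plastic wrap on the insulator leaves no room for the gripper body on the +y side of the box here. Instead I'll orbit to the near side, straddle the lid with open jaws, and drag the box along the bench, without lifting it, to a spot clear of the wrap.

>>> {"method": "step_arm", "body": {"plan": [0,-0.76,0,0,0,-0.115,-0.05,-0.76,0,0,0,-0.115,-0.04,-0.76,0,0,0,-0.115,-0.04,-0.76,0,0,0,-0.115,-0.04,-0.76,0,0,0,-0.115]}}

```text
time_s: 12.75
ee_pos: [577.8, 42.8, 34.4]
ee_rot: [180.0, -0.0, -173.0]
force: [-0.2, -0.1, -0.2]
gripper_width: 55.8
gripper_force: 0.0
```

>>> {"method": "step_arm", "body": {"plan": [-0.04,-0.76,0,0,0,-0.115,-0.04,-0.76,0,0,0,-0.115,-0.04,-0.76,0,0,0,-0.115,-0.04,-0.76,0,0,0,-0.115,-0.04,-0.76,0,0,0,-0.115]}}

```text
time_s: 13.17
ee_pos: [592.6, 8.1, 34.4]
ee_rot: [180.0, -0.0, -140.1]
force: [-0.1, -0.4, 0.9]
gripper_width: 55.9
gripper_force: 0.0
```

Run:
```python
from h import *
p=tubs(); move(594,8,34,-140); print(sensors.state()['force'],sensors.state()['qpos'].round())
t=viewer.grab_frame('top')
im=np.hstack([cv2.resize(t['img'][80:280,200:470],(400,296)),cv2.resize(p['img'][130:430,200:600],(400,296))])
cv2.imwrite('pics/t4.png',im[:,:,::-1])
```

```text
top pin 0.91 [452.4 304. ]
top pin 0.73 [444.8  32.5]
top pin 0.57 [646.8  56.3]
top box@60 0.81 [441.4  60.5]
top box@60 0.76 [441.1 296.3]
top box@60 0.75 [638.4  78.5]
side pin 0.98 [645.8  50.9]
side pin 0.88 [441.3  32.8]
side pin 0.8 [438.4 298.1]
side box@60 0.96 [596.8 -13.3]
side box@60 0.78 [429.1 -29.5]
pose [592.2   8.9  34.3] [ 180.    -0.  -140.5] tool shift cm [-0.08 -0.18  0.03] yaw rad tool -0.009
[ 0.32111164 -0.0048454   0.061688  ] [  -0.   30.  101.    0.   48. -130.]
```

View pics/t4.png

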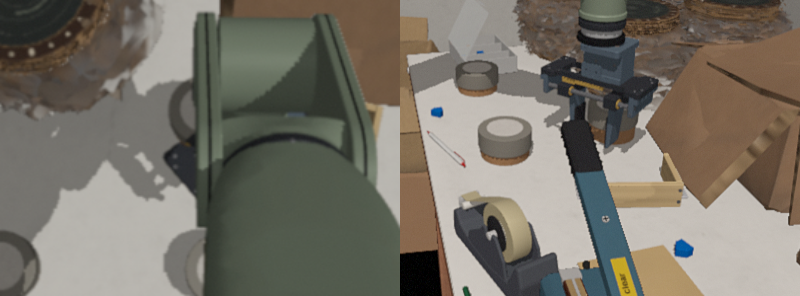

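>>> {"method": "step_arm", "body": {"plan": [-0.6,0,0,0,0,0,-0.5,0,0,0,0,0,-0.4,0,0,0,0,0,-0.3,0,0,0,0,0,0,0,0,0,0,0]}}

```text
time_s: 13.93
ee_pos: [606.3, 20.3, 34.4]
ee_rot: [180.0, -0.1, -140.4]
force: [-1.5, -0.9, 1.9]
gripper_width: 56.0
gripper_force: 1.2
```

>>> {"method": "step_arm", "body": {"plan": [-0.2,0,0,0,0,0,0,0,0,0,0,0,1.2,0,0,0,0,0,0.8,0,0,0,0,0,0,0,-1.6,0,0,0]}}

```text
time_s: 14.35
ee_pos: [588.7, 7.6, 47.7]
ee_rot: [179.7, -0.3, -140.5]
force: [-0.2, 0.1, -0.0]
gripper_width: 55.9
gripper_force: 0.0
```

>>> {"method": "step_arm", "body": {"plan": [0,0,0,0,0,0,0,0,0,0,0,0,0,0,0,0,0,0,0,0,0,0,0,0,0,0,0,0,0,0], "hand": 9.12}}

```text
time_s: 14.77
ee_pos: [592.3, 8.6, 49.9]
ee_rot: [180.0, -0.0, -140.4]
force: [-0.0, -0.5, 0.3]
gripper_width: 86.3
gripper_force: 0.0
```

>>> {"method": "step_arm", "body": {"plan": [0,0,0,0,0,0,-1.2,0,0,0,0,0,-1.2,0,0,0,0,0,-1,0,0,0,0,0,-0.6,0,0,0,0,0]}}

```text
time_s: 15.18
ee_pos: [625.3, 35.5, 50.5]
ee_rot: [-180.0, 0.1, -140.3]
force: [-1.1, 0.3, 0.3]
gripper_width: 91.1
gripper_force: 0.0
```

>>> {"method": "step_arm", "body": {"plan": [-0.4,0,0,0,0,0,-0.4,0,0,0,0,0,-0.4,0,0,0,0,0,-0.4,0,0,0,0,0,-0.4,0,0,0,0,0]}}

```text
time_s: 15.6
ee_pos: [637.7, 46.4, 50.2]
ee_rot: [179.9, -0.2, -140.4]
force: [-2.9, -2.2, 1.2]
gripper_width: 91.1
gripper_force: 2.5
```

Run:
```python
from h import *
p=tubs(); move(646,51,50,-140); print(sensors.state()['force'],sensors.state()['gripper_force'])
```

```text
top pin 0.67 [453.4 306.6]
side pin 0.97 [440.2  29.4]
side pin 0.77 [655.5  61. ]
side pin 0.55 [440.9 292.8]
side box@60 0.85 [621.   -3.5]
side box@60 0.72 [432.3 226.3]
side box@60 0.69 [428.9 -33. ]
pose [638.7  47.   50.3] [ 180.     0.  -140.4] tool shift cm [-0.82 -0.15  0.03] yaw rad tool -0.007
[-0.73554503  0.56913239 -1.6471852 ] 2.3222669918322936
```

>>> {"method": "step_arm", "body": {"plan": [0,0,0,0,0,0,0,0,0,0,0,0,0,0,0,0,0,0], "hand": 8.6, "newtons": 15}}

```text
time_s: 16.15
ee_pos: [638.7, 47.0, 50.3]
ee_rot: [180.0, 0.0, -140.4]
force: [-0.5, 0.5, -1.6]
gripper_width: 90.5
gripper_force: 14.9
```

>>> {"method": "step_arm", "body": {"plan": [0.3,0,0,0,0,0,0.6,0,0,0,0,0,0.8,0,0,0,0,0,0.8,0,0,0,0,0,0.5,0,0,0,0,0]}}

```text
time_s: 16.57
ee_pos: [614.8, 26.8, 50.6]
ee_rot: [-180.0, -0.0, -140.4]
force: [0.9, 1.4, -0.5]
gripper_width: 90.3
gripper_force: 14.8
```

Run:
```python
from h import *
p=tubs(); move(646,51,50,-140); print(sensors.state()['force'],sensors.state()['gripper_force'])
t=viewer.grab_frame('top')
im=np.hstack([cv2.resize(t['img'][80:280,200:470],(400,296)),cv2.resize(p['img'][180:330,300:500],(400,296))])
cv2.imwrite('pics/t5.png',im[:,:,::-1])
```

```text
top pin 0.79 [447.9 302.9]
top box@60 0.64 [446.  294.8]
side pin 0.91 [440.9 303.9]
side pin 0.81 [631.4  34.4]
side pin 0.62 [445.1  32.2]
side box@60 0.85 [609.9 -14.3]
side box@60 0.64 [426.4 215.5]
side box@60 0.58 [425.3 -22.1]
pose [614.9  27.   50.6] [ 1.800e+02 -1.000e-01 -1.404e+02] tool shift cm [-3.93 -0.14  0.05] yaw rad tool -0.007
[-3.4827562  -3.91229044  2.47287743] 15.122419903054833
```

View pics/t5.png

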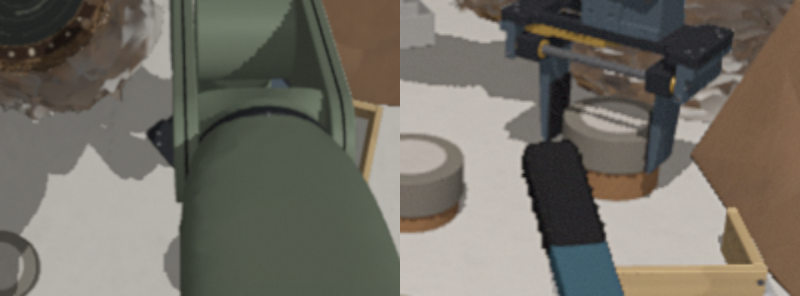

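>>> {"method": "step_arm", "body": {"plan": [0.6,-0.5,0,0,0,0,1,-0.9,0,0,0,0,1,-0.9,0,0,0,0,1,-0.9,0,0,0,0,0.8,-0.8,0,0,0,0]}}

```text
time_s: 17.33
ee_pos: [607.3, -32.6, 50.6]
ee_rot: [180.0, 0.0, -140.4]
force: [0.2, 3.4, 1.3]
gripper_width: 90.8
gripper_force: 14.7
```

>>> {"method": "step_arm", "body": {"plan": [0.5,-0.5,0,0,0,0,0.2,-0.2,0,0,0,0.05,0,0.17,0,0,0,0.12,0,0.17,0,0,0,0.12,0,0.17,0,0,0,0.12]}}

```text
time_s: 17.75
ee_pos: [603.0, -38.0, 50.6]
ee_rot: [-180.0, -0.1, -164.2]
force: [-2.5, 0.4, 2.0]
gripper_width: 90.6
gripper_force: 15.1
```

>>> {"method": "step_arm", "body": {"plan": [0,0.17,0,0,0,0.12,0,0.17,0,0,0,0.12,0,0.17,0,0,0,0.12,0,0.17,0,0,0,0.12,0,0.17,0,0,0,0.12]}}

```text
time_s: 18.17
ee_pos: [602.9, -29.0, 50.5]
ee_rot: [-180.0, -0.0, 161.4]
force: [-1.2, 2.5, 2.3]
gripper_width: 90.7
gripper_force: 15.0
```

>>> {"method": "step_arm", "body": {"plan": [0,0.17,0,0,0,0.12,0,0.17,0,0,0,0.12,0,0.17,0,0,0,0.12,0,0.17,0,0,0,0.12,0,0.17,0,0,0,0.12]}}

```text
time_s: 18.58
ee_pos: [608.0, -21.8, 50.6]
ee_rot: [180.0, 0.0, 127.0]
force: [0.6, 1.1, 1.1]
gripper_width: 90.5
gripper_force: 15.0
```

>>> {"method": "step_arm", "body": {"plan": [0,0.17,0,0,0,0.12,0,0.17,0,0,0,0.12,0,0.17,0,0,0,0.12,0,0.17,0,0,0,0.12,0,0.17,0,0,0,0.12]}}

```text
time_s: 19.0
ee_pos: [616.0, -18.9, 50.5]
ee_rot: [180.0, 0.1, 92.7]
force: [0.9, 0.8, 1.0]
gripper_width: 90.5
gripper_force: 15.0
```

Run:
```python
from h import *
p=tubs(); move(619,-21,50,76.6); print(sensors.state()['force'],sensors.state()['gripper_force'],sensors.state()['qpos'].round())
t=viewer.grab_frame('top')
im=np.hstack([cv2.resize(t['img'][80:280,200:470],(400,296)),cv2.resize(p['img'][180:370,300:553],(400,296))])
cv2.imwrite('pics/t6.png',im[:,:,::-1])
```

```text
top pin 0.94 [441.9  29. ]
top pin 0.67 [448.3 300.7]
top box@60 0.9 [448.2 297.1]
top box@60 0.65 [446.   39.7]
side pin 0.85 [615.2 -40. ]
side pin 0.81 [441.7 307.4]
side pin 0.59 [447.1  33.8]
side box@60 0.97 [431.2 -22.9]
side box@60 0.76 [427.1 230.6]
side box@60 0.62 [601.9 -76.1]
pose [615.9 -18.8  50.5] [1.799e+02 1.000e-01 9.310e+01] tool shift cm [-0.23  0.29  0.06] yaw rad tool 0.288
[ 0.62827121 -2.59644291 -0.13125759] 14.737087595276535 [-3. 31. 97. -0. 52. -6.]
```

View pics/t6.png

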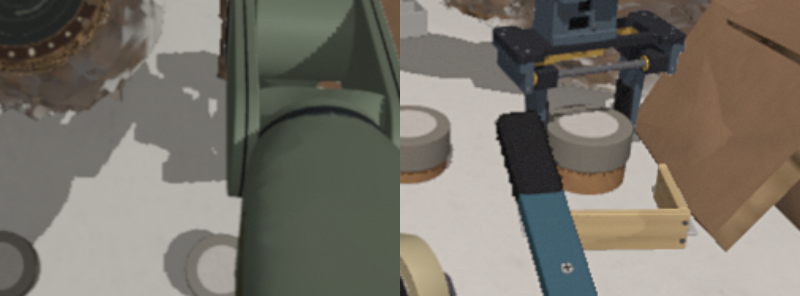

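>>> {"method": "step_arm", "body": {"plan": [0,0.2,0,0,0,0.096,0,0.2,0,0,0,0.096,0,0.2,0,0,0,0.096,-0.4,0.4,0,0,0,0,0,0,0,0,0,0]}}

```text
time_s: 19.77
ee_pos: [623.9, -22.3, 50.6]
ee_rot: [-179.9, -0.1, 76.6]
force: [-2.4, 3.8, 4.2]
gripper_width: 90.0
gripper_force: 15.0
```

>>> {"method": "step_arm", "body": {"plan": [0,0,0,0,0,0,0,0,0,0,0,0,1,0,0,0,0,0,1.5,0,0,0,0,0,1.5,0,0,0,0,0], "hand": 9.12}}

```text
time_s: 20.18
ee_pos: [634.4, 16.9, 50.2]
ee_rot: [180.0, 0.0, 76.5]
force: [-0.2, 0.1, -0.3]
gripper_width: 91.5
gripper_force: 0.0
```

>>> {"method": "step_arm", "body": {"plan": [1.5,0,0,0,0,0,0,0,1.5,0,0,0,0,0,0,0,0,0,0,0,0,0,0,0,0,0,0,0,0,0], "hand": 5.6}}

```text
time_s: 20.6
ee_pos: [637.5, 31.1, 35.5]
ee_rot: [-180.0, 0.0, 76.5]
force: [0.9, -0.1, 1.3]
gripper_width: 61.2
gripper_force: 0.0
```

Run:
```python
from h import *
p=tubs(); t=viewer.grab_frame('top')
print([ (o['score'],toworld(t,[o['location']],0)[0][:2]) for o in viewer.pinpoint('tub_a',t)])
s=sensors.state();print(s['ee_pos'].round(1),s['ee_rot'].round(1),s['force'].round(1),s['gripper_width'],s['gripper_force'])
```

```text
top pin 0.71 [447.3 314.2]
top box@60 0.8 [444.2 298.3]
side pin 0.89 [618.  -46.5]
side pin 0.82 [440.9 304.9]
side pin 0.61 [439.9  32.8]
side box@60 0.94 [427.2 225.5]
side box@60 0.79 [432.5 -23.2]
side box@60 0.58 [601.7 -79.2]
[(0.65, array([449.65232816, 305.12783668]))]
[637.5  30.4  35.7] [180.   -0.   76.5] [ 1.1 -0.2  0.8] 56.20397323024184 0.0
```

>>> {"method": "step_arm", "body": {"plan": [-0.8,0,0,0,0,0,-0.8,0,0,0,0,0,-0.5,0,0,0,0,0,-0.5,0,0,0,0,0,-0.8,0,0,0,0,0]}}

```text
time_s: 21.42
ee_pos: [629.6, -2.5, 35.5]
ee_rot: [180.0, -0.1, 76.5]
force: [0.9, 2.3, -0.0]
gripper_width: 56.0
gripper_force: 1.1
```

>>> {"method": "step_arm", "body": {"plan": [-1,0,0,0,0,0,-1,0,0,0,0,0,-1,0,0,0,0,0,-0.8,0,0,0,0,0,-0.6,0,0,0,0,0]}}

```text
time_s: 21.83
ee_pos: [618.8, -46.5, 35.4]
ee_rot: [-180.0, -0.0, 76.4]
force: [1.4, 2.4, -0.4]
gripper_width: 56.0
gripper_force: 1.2
```

>>> {"method": "step_arm", "body": {"plan": [-0.4,0,0,0,0,0,-0.3,0,0,0,0,0,-0.2,0,0,0,0,0,-0.2,0,0,0,0,0,0,0,0,0,0,0]}}

```text
time_s: 22.25
ee_pos: [616.5, -56.2, 35.4]
ee_rot: [-180.0, 0.0, 76.5]
force: [0.6, 0.5, 0.7]
gripper_width: 55.8
gripper_force: 0.5
```

>>> {"method": "step_arm", "body": {"plan": [-0.2,0,0,0,0,0,-0.2,0,0,0,0,0,0,0,0,0,0,0]}}

```text
time_s: 22.5
ee_pos: [615.6, -60.0, 35.4]
ee_rot: [180.0, 0.0, 76.5]
force: [0.6, 0.8, -1.3]
gripper_width: 56.1
gripper_force: 0.8
```

>>> {"method": "step_arm", "body": {"plan": [-0.15,0,0,0,0,0,-0.15,0,0,0,0,0,0,0,0,0,0,0]}}

```text
time_s: 22.75
ee_pos: [614.9, -62.9, 35.4]
ee_rot: [-180.0, 0.0, 76.5]
force: [0.7, 2.8, 0.4]
gripper_width: 56.1
gripper_force: 0.9
```

>>> {"method": "step_arm", "body": {"plan": [-0.15,0,0,0,0,0,-0.1,0,0,0,0,0,0,0,0,0,0,0]}}

```text
time_s: 23.0
ee_pos: [614.8, -64.0, 35.5]
ee_rot: [180.0, -0.1, 76.4]
force: [1.5, 7.1, 0.5]
gripper_width: 56.1
gripper_force: 2.9
```

>>> {"method": "step_arm", "body": {"plan": [-0.1,0,0,0,0,0,-0.1,0,0,0,0,0,0,0,0,0,0,0]}}

```text
time_s: 23.25
ee_pos: [614.8, -64.3, 35.7]
ee_rot: [180.0, -0.3, 76.4]
force: [2.9, 13.0, -0.1]
gripper_width: 56.1
gripper_force: 5.0
```

The force rise shows the box is seated against the back board. I'll retreat and look.

>>> {"method": "step_arm", "body": {"plan": [0.3,0,0,0,0,0,1,0,0,0,0,0,1.5,0,0,0,0,0,1.5,0,0,0,0,0,0,0,-3,0,0,0]}}

```text
time_s: 23.67
ee_pos: [620.7, -22.1, 60.4]
ee_rot: [-179.4, 0.1, 76.6]
force: [0.8, 0.0, -0.0]
gripper_width: 55.8
gripper_force: 0.0
```

>>> {"method": "step_arm", "body": {"plan": [0,0,-4,0,0,0,0,0,-4,0,0,0,0,-4,0,0,0,0,0,-4,0,0,0,0,0,-4,0,0,0,0]}}

```text
time_s: 24.08
ee_pos: [506.7, 3.8, 146.1]
ee_rot: [179.9, -0.0, 76.5]
force: [-0.0, 0.3, 0.2]
gripper_width: 56.0
gripper_force: 0.0
```

>>> {"method": "step_arm", "body": {"plan": [0,-4,0,0,0,0,0,-4,0,0,0,0,3,-2,0,0,0,0,4,0,0,0,0,0,0,0,0,0,0,0]}}

```text
time_s: 24.5
ee_pos: [427.2, 99.6, 146.4]
ee_rot: [179.8, -0.2, 76.8]
force: [1.6, -0.6, -0.2]
gripper_width: 55.9
gripper_force: 0.0
```

Run:
```python
from h import *
p=tubs(); t=viewer.grab_frame('top')
print(sensors.state()['ee_pos'])
im=np.hstack([cv2.resize(t['img'][110:310,160:470],(400,260)),cv2.resize(p['img'][150:410,200:600],(400,260))])
im=np.vstack([im,np.hstack([cv2.resize(t['img'][130:230,380:480],(300,300)),cv2.resize(p['img'][230:370,360:520],(500,300))])])
cv2.imwrite('pics/end.png',im[:,:,::-1])
```

```text
top pin 0.76 [ 602.7 -106.6]
top pin 0.62 [448.5 299.2]
top box@60 0.84 [441.4 297.1]
top box@60 0.57 [444.2  -2. ]
top box@60 0.55 [ 601.2 -105.8]
side pin 0.9 [ 602.2 -115.5]
side pin 0.85 [435.5 297.8]
side pin 0.66 [445.1  34.3]
side box@60 0.83 [ 594.7 -130.1]
side box@60 0.66 [424.9 221.4]
side box@60 0.63 [425.1 -30.4]
[426.40078973  93.38317353 145.2775627 ]
```

View pics/end.png

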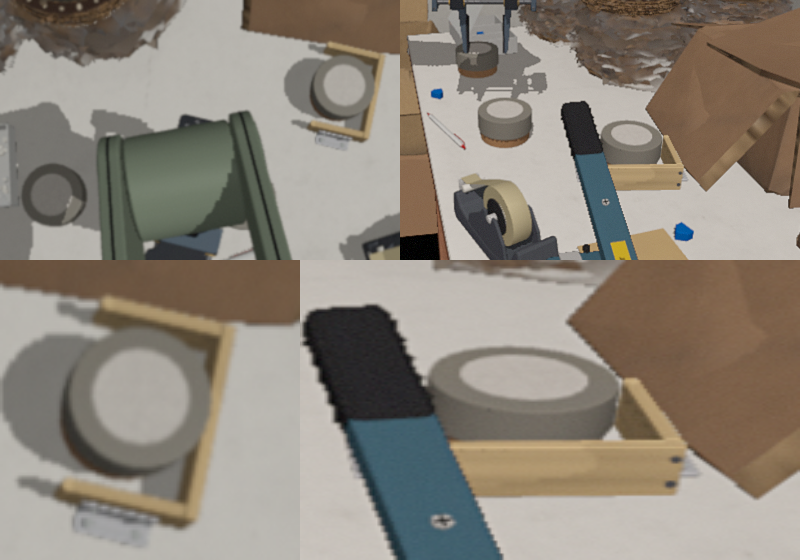

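Run:
```python
from h import *
t=viewer.grab_frame('top')
for z in (59,61):
    w=toworld(t,[(426.4,176.4)],z)[0]; d=w[:2]-[603.8,-122.4]; a=np.radians(-103.4)
    print(w,'bay',d@[np.cos(a),np.sin(a)],d@[-np.sin(a),np.cos(a)])
s=sensors.state(); print(s['time_s'],s['force'],s['qvel'].round(1))
```

```text
[ 601.93211249 -114.7707765    59.        ] bay -6.988645573823002 -3.5850924661262957
[ 601.42538739 -114.33942358   61.        ] bay -7.290822812014056 -4.177987552394459
24.9 [-0.13413184  0.06055614  0.18056758] [-0.  -0.   0.1  0.1 -0.1  0. ]
```

The box sits at bay x ≈ −7, y ≈ −4, which is its home position. The other two boxes haven't moved, so I'm handing in.

```bash
python3 -c "
from h import *
print(env.job_done())"
```

```text
the job is handed in; nothing more can be done
None
```

The overfilled box is tub_b, the middle one. It stands in the rework bay against its back board, the other two lids are pressed home with their boxes where they started, and the job is handed in with no verdict returned.

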